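# Empty the mill jar and heft it

### The job

Lift the open jar off the mill's rollers and tip all the grinding media out of it, low over the steel pan. After each tip heft the jar: hold it level or mouth up and still in the air for about a second, clear of everything, and if it is heavier than the empty jar tip it again, until it hefts empty and all the media lies in the pan. Then lay it gently back along the rollers where it came from, leaving its lid, the bottle and the brush where they are.

Things in the scene. Friction and masses are not known exactly. Their poses are not given: they have to be found in the camera images.
- jar: Open white plastic jar lying on the mill's rollers, mouth towards the robot. Opaque and round: body 60 mm diameter for 92 mm from its flat end, a 9 mm cone, a neck 53 mm diameter by 15 mm. Origin on its axis 60 mm from the flat end, mid-way along the place to grasp. Its x axis runs from mouth to flat end. Weighs 120 g (1.18 N) empty; each piece of media inside adds 59 g (0.58 N), number unknown.
- jar_mouth (a point): Centre of the jar's open mouth, 56 mm from the jar's origin (x -56). Walls 4 mm; inside 52 mm diameter, narrowing to a 45 mm mouth. The media (steel cylinders 24 mm long, 20 mm diameter) can lodge behind the shoulder unless the mouth points well down (65 to 75 degrees), with a shake of 25 mm along the jar; pieces wedged there come loose when the mouth is tipped up and then down again.
- mill: Jar mill: grey frame with two black rubber rollers side by side (28 mm diameter, 200 mm long, axes 42 mm apart and 65 mm above the bench; they do not turn). Origin on the bench under the rollers' middle; x along the rollers, away from the robot, to the white motor housing (x 117 to 195 mm, 170 wide, 115 high); z up. Bearing plates 84 mm high at x -110 and 110 mm. Does not move.
- rest (a point): Where the jar's origin is when it lies on the rollers at their middle: 104 mm above the bench, over the mill's origin.
- pan: Open stainless steel pan, 260 mm long (its x) by 200 mm wide (its y), 40 mm high, walls and floor 3 mm. Origin under its centre on the bench. Does not move.
- jar_lid: White plastic lid of the jar, a disc 60 mm in diameter, 26 mm high with its knob, lying on the bench. Origin under its centre. Bystander.
- bottle: Amber bottle with a black cap, 48 mm diameter, 95 mm high, standing. Origin under its centre. Bystander.
- brush: Bench brush 170 mm long, lying flat. Bystander.

How it is judged:
On the way, in this order (a step that is already met when the one before it is completed fails the run):
1. the jar is tipped, mouth at least 35 degrees below level and low over the pan, and media has come out into the pan (angle between jar's own x axis and vertical below 0.96 rad and x of jar_mouth in the frame of pan between -0.13 and 0.13 m and y of jar_mouth in the frame of pan between -0.1 and 0.1 m and z of jar_mouth in the frame of pan below 0.2 m and contact force between pan and anything else above 0.2 N), for 0.05 s.
2. the emptied jar is hefted: held in the fingers level (within 20 degrees) or mouth up, still, clear of pan and mill, with all the media lying in the pan (angle between jar's own x axis and vertical above 1.22 rad and linear speed of jar below 0.04 m/s and angular speed of jar below 0.4 rad/s and contact force between jar and the fingers above 1 N and contact force between jar and mill below 0.05 N and contact force between jar and pan below 0.05 N and height (world z) of jar above 0.12 m and contact force between pan and anything else above 2.7 N), for 0.5 s.
At the end, for the whole second after the job is handed in: The jar lies at rest along the two rollers, its origin within 45 mm (along) and 12 mm (across) of the rest point and its axis within 8 degrees of the rollers, and the whole weight of the media (2.9 N, at least 2.7 N of it) rests in the pan: none left in the jar or fallen on the bench (x of jar in the frame of mill between -0.045 and 0.045 m and y of jar in the frame of mill between -0.012 and 0.012 m and z of jar in the frame of mill between 0.096 and 0.112 m and angle between the x axis of jar and the x axis of mill, either way round below 0.15 rad and linear speed of jar below 0.02 m/s and contact force between pan and anything else above 2.7 N); the robot touches nothing.
It fails at once if the jar is dropped or banged on the mill (meets it at over 0.4 m/s) (contact force between jar and mill above 0.5 N and linear speed of jar above 0.4 m/s).
It fails at once if the lid, the bottle or the brush is moved by more than 30 mm (distance of any of jar_lid, bottle, brush from where it was at the start of the episode above 0.03 m).
It also fails if it takes over 72 s, if anything falls off the work surface, if the arm or the gripper's body presses on something with over 40 N, if the wrist force passes 120 N, or if a joint passes its speed limit or range.

### The arm

A 6-joint arm with a two-finger parallel gripper is mounted at the origin on the work surface. World frame = base frame: x ahead of the robot, y to its left, z up, the work surface at z = 0. Lengths are in m, angles in rad, forces in N, time in s.
With the tool pointing down it reaches from about 0.25 to 0.725 m from the base axis. Payload 4 kg.
Tool frame: the origin (TCP) lies at the very end of the fingers, on their centre line; the grasp point (between the pads) lies bot.grasp_offset behind it (bot.grasp_offset is the distance from the TCP to the grasp point, in m); z points along the fingers, y is the direction in which the jaws open and shut (so a half turn about z gives the same grasp; the last joint's range is limited). The gripper opens to 85 mm and grips with 20 to 120 N. Pads are 22 mm wide; open, the fingers measure 114 mm over their backs; the gripper's body (76 mm by 85 mm) begins 54 mm behind the grasp point. The pads swing forward as they close: fully open they stand 13 mm farther back than shut.
Start: joints at [1.319, 0.241, 0.005, 1.335, 0, 1.571], TCP at [0.125, 0.484, 0.231] pointing down, gripper open.
Joint ranges: [-2.72, 2.72], [-1.05, 1.87], [-1.09, 1.28], [-1.99, 2.15], [-1.42, 1.44], [-3.14, 3.14]. Speed limits (rad/s): [2.79, 2.79, 3.14, 3.14, 3.14, 3.14].

### API

Orientations are given as a unit quaternion [x, y, z, w].
In Python, from workcell import bot gives the robot as it stands. The module is installed in compiled form; this text tells all that it offers.
- The arm moves only by the shell command python3 -m jog 'ROWS' [OPENING]. ROWS is JSON, a list that holds one entry, the list of rows, each a list of 6 numbers: the shift along the tool's x, y, z in m, then the turn, a rotation vector about the tool's x, y, z in degrees. In form: [[[dx, dy, dz, wx, wy, wz], ...]]. A call has 1 to 12 rows; each row shifts and turns the pose as measured when the row begins, along the tool's axes as they then stand; what a row does not reach is not made up. A row lasts 1/8 s, in which the tool goes at most 62.5 mm and 10.7 degrees, less where a joint would pass 70% of its speed; a pose out of reach is approached as far as the arm can. A call is refused whole if a number of a shift passes 0.0625 or a number of a turn 10.7, either way. A call with a gripper value outside its range is refused whole. OPENING is the finger opening in m, from 0 to 0.0854, set as the call begins (- or left out, the last holds). The fingers move at their own pace and stop on an object; the grip force is fixed at half the most. Time passes only in rows, so rows that do not move let the fingers close. It gives the time, the measured TCP pose, the force and the opening at its end, in the units of the state.
- bot.get_obs(): the state, without advancing time (a new reading comes with each control period).
- bot.camera(name): name is "scene" or "top" or "wrist"; returns a dict with "pixels" (400x640x3 uint8, red, green, blue), "fx", "fy", "cx", "cy" (pixels), "rvec" (rotation vector, rad) and "tvec" (3), from world to camera coordinates, as OpenCV has them. Camera axes: x right, y down, z forward; pixel columns grow to the right and rows downward; lengths in m; the calibration is good to about 2 mm. A picture is of the moment at which its call begins. There is no depth.
- bot.job_done(): hands the job in, once; it reports no verdict.
The state is a dict: "clock": time; "joint_pos": joint angles; "joint_vel": joint speeds; "tau": joint torques, N m; "eef_pos": TCP position; "tool_rot": TCP orientation; "ft_force": force on the tool from outside, world axes, zero at the start; "ft_torque": the same for the moment, N m; "grip_width": finger opening in m.
Only numpy, scipy, OpenCV 4.12 (cv2) and the standard library are available. Lean on these libraries where they do the work, as an engineer would, in place of code of your own. Each camera call takes 0.05 s, during which the arm holds its last target. There are 200 camera calls.

## Working session

There is one attempt and no reset: what is moved stays moved. The work goes in short steps, Python scripts to look and compute and a shell command to move; the robot and the scene stay as the last step left them, time stands still between calls to the robot, and variables do not carry over. Pictures are saved under pics/ and viewed, on a budget of 10 in all, crops included, one or two more only if the job needs it, and the job is handed in when it is done.

```bash
mkdir -p pics; python3 - <<'E'
from workcell import bot
import cv2,numpy as np
o=bot.get_obs(); print({k:np.round(v,3).tolist() for k,v in o.items()}, bot.grasp_offset)
for n in ("top","scene"):
    c=bot.camera(n); cv2.imwrite(f"pics/{n}0.png",c["pixels"][:,:,::-1]); print(n,c["fx"],c["fy"],c["cx"],c["cy"],c["rvec"],c["tvec"])
    np.savez(f"{n}0.npz",**c)
E
```

```text
{'clock': 0.0, 'joint_pos': [1.319, 0.241, 0.004, 1.335, -0.0, 1.571], 'joint_vel': [-0.0, -0.0, 0.0, 0.001, 0.001, -0.001], 'tau': [0.0, -37.232, 25.241, 0.017, 0.0, 0.0], 'eef_pos': [0.124, 0.484, 0.23], 'tool_rot': [0.126, 0.992, -0.001, -0.0], 'ft_force': [-0.161, -0.946, -0.362], 'ft_torque': [-0.024, -0.023, 0.029], 'grip_width': 0.085} 0.0187
top 361.626284307161 361.626284307161 311.8284177984933 195.18957126781385 [ 2.20540602 -2.00411128  0.21558498] [-0.05003814  0.54832857  0.70936781]
scene 423.63487765865665 423.63487765865665 319.63679602897577 204.71868890596554 [ 1.57515511  1.91090522 -0.81851455] [ 0.09423591 -0.29338655  1.35604279]
```

View pics/top0.png

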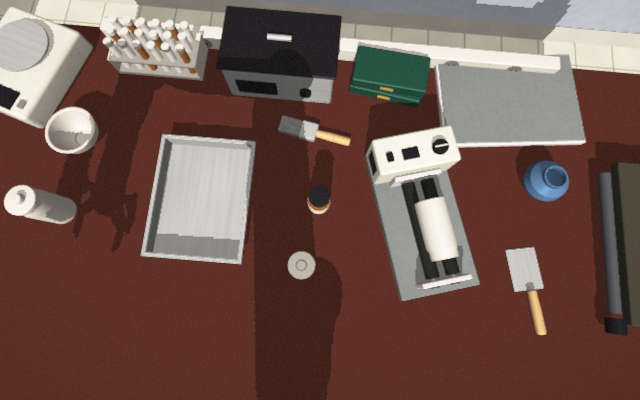

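View pics/scene0.png

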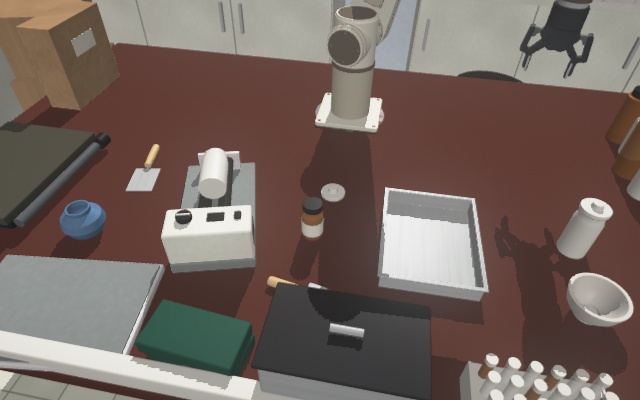

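Top view: the jar lies about (424,203)–(447,268), with the mouth at the lower end. The pan is about (147,138)–(254,262), the bottle (318,200), the lid (301,265), and the brush (315,130), which is the small one between pan and oven. There is also a trowel at right.

```bash
cat > h.py <<'E'
import numpy as np,cv2
def ray(c,uv,z):
    R=cv2.Rodrigues(np.array(c["rvec"],float))[0]; o=-R.T@np.array(c["tvec"],float)
    uv=np.atleast_2d(np.array(uv,float))
    d=np.c_[(uv[:,0]-c["cx"])/c["fx"],(uv[:,1]-c["cy"])/c["fy"],np.ones(len(uv))]@R
    return o+d*((z-o[2])/d[:,2])[:,None]
E
python3 - <<'E'
from h import *
c=dict(np.load("top0.npz")); p=c["pixels"].astype(int)
R=cv2.Rodrigues(c["rvec"])[0]; print("cam",-R.T@c["tvec"])
m=((p.min(2)>150)).astype(np.uint8)
# jar
w=np.zeros_like(m); w[188:276,408:464]=m[188:276,408:464]
n,l,s,ce=cv2.connectedComponentsWithStats(w)
for i in range(1,n):
    if s[i,4]>30:
        pts=np.argwhere(l==i)[:,::-1].astype(np.float32); r=cv2.minAreaRect(pts); print("white",s[i],ce[i],r)
        q=ray(c,cv2.boxPoints(r),0.104); print(q.round(4).tolist(), ray(c,ce[i],0.104))
# plates
for y in range(165,190):pass
# pan: grey, low saturation
sat=p.max(2)-p.min(2)
g=((sat<25)&(p.max(2)>100)).astype(np.uint8); w=np.zeros_like(g); w[125:270,138:262]=g[125:270,138:262]
cs=max(cv2.findContours(w,0,2)[0],key=cv2.contourArea); h=cv2.convexHull(cs)
ap=cv2.approxPolyDP(h,6,True)[:,0]; print("pan px",ap.tolist()); q=ray(c,ap,.04); print(q.round(3).tolist(), q.mean(0))
# rollers black
b=((p.max(2)<45)).astype(np.uint8); w=np.zeros_like(b); w[175:285,400:470]=b[175:285,400:470]
n,l,s,ce=cv2.connectedComponentsWithStats(w)
for i in range(1,n):
    if s[i,4]>60:
        pts=np.argwhere(l==i)[:,::-1].astype(np.float32); r=cv2.minAreaRect(pts); print("blk",s[i],r, ray(c,cv2.boxPoints(r),.075).round(3).tolist())
for uv,z in (((301,265),.02),((318,195),.095),((315,130),.02)): print(uv,ray(c,uv,z).round(3))
im=cv2.resize(c["pixels"][160:300,360:480,::-1],None,fx=5,fy=4.2857,interpolation=cv2.INTER_CUBIC); cv2.imwrite("pics/crop1.png",im)
E
```

```text
cam [ 0.39045179 -0.01043524  0.8085847 ]
white [446 189  10  19  42] [451.76190476 198.52380952] ((450.82073974609375, 198.62261962890625), (18.406312942504883, 5.631782054901123), 74.05460357666016)
[[0.5759, -0.2637, 0.104], [0.5801, -0.2745, 0.104], [0.545, -0.285, 0.104], [0.5408, -0.2743, 0.104]] [[ 0.56072968 -0.27626258  0.104     ]]
white [ 416  197   48   64 2018] [439.38206145 228.39593657] ((442.0000305175781, 227.5000457763672), (62.57419204711914, 39.53330612182617), 75.96376037597656)
[[0.5468, -0.204, 0.104], [0.5737, -0.2797, 0.104], [0.4562, -0.3105, 0.104], [0.4309, -0.2373, 0.104]] [[ 0.49857127 -0.25298219  0.104     ]]
white [408 223  10  53 312] [411.34615385 252.50641026] ((412.5, 249.0), (52.0, 9.0), 90.0)
[[0.5033, -0.1914, 0.104], [0.505, -0.209, 0.104], [0.4053, -0.2124, 0.104], [0.4036, -0.1953, 0.104]] [[ 0.44664497 -0.20009764  0.104     ]]
pan px [[162, 134], [254, 141], [241, 263], [141, 255]]
[[0.662, 0.352, 0.04], [0.666, 0.144, 0.04], [0.396, 0.136, 0.04], [0.393, 0.347, 0.04]] [0.52924482 0.24482804 0.04      ]
blk [421 178  17  21 238] ((428.7230
[... 187 characters left out ...]
lk [412 182   7  23  82] ((415.0, 193.0), (22.0, 6.0), 90.0) [[0.595, -0.204, 0.075], [0.596, -0.216, 0.075], [0.549, -0.218, 0.075], [0.548, -0.206, 0.075]]
blk [402 184  37  95 402] ((419.9628601074219, 230.27105712890625), (97.60758209228516, 12.874351501464844), 75.35263061523438) [[0.587, -0.182, 0.075], [0.597, -0.208, 0.075], [0.408, -0.263, 0.075], [0.4, -0.239, 0.075]]
blk [443 259   9  16  69] ((447.2647705078125, 266.558837890625), (14.794672966003418, 6.5484619140625), 75.96376037597656) [[0.44, -0.27, 0.075], [0.444, -0.283, 0.075], [0.417, -0.29, 0.075], [0.412, -0.278, 0.075]]
(301, 265) [[0.404 0.012 0.02 ]]
(318, 195) [[ 0.544 -0.01   0.095]]
(315, 130) [[0.713 0.011 0.02 ]]
```

View pics/crop1.png

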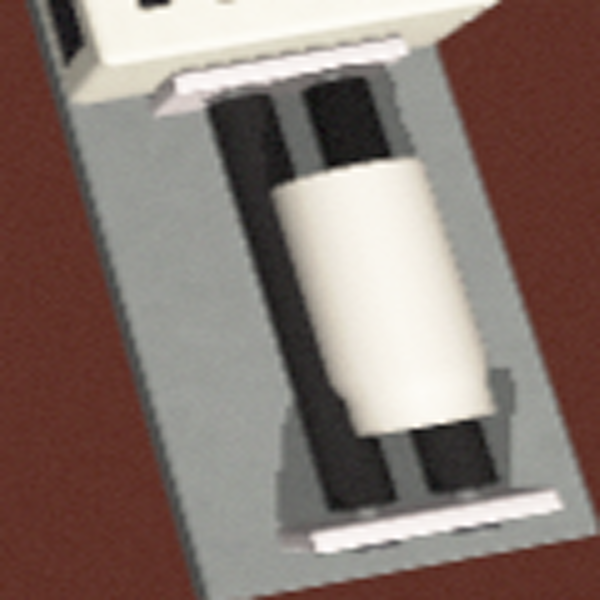

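The crop shows the jar on the rollers with its flat end at (272–420, 158–188) and mouth at (355–495, 412–435). The plate tops are at (172–408, 45–88) and (312–560, 495–540).

```bash
python3 - <<'E'
from h import *
c=dict(np.load("top0.npz"))
f=lambda a:[[360+x/5,160+y/4.2857] for x,y in a]
q=ray(c,f([(312,540),(560,495),(172,88),(408,45)]),.084); print("plates",q.round(4).tolist())
n=(q[0]+q[1])/2; fa=(q[2]+q[3])/2; d=fa-n; print("len",np.hypot(*d[:2]),"yaw",np.degrees(np.arctan2(d[1],d[0])),"mid",(n+fa)/2)
# jar bisector: body edges at two stations
R=cv2.Rodrigues(c["rvec"])[0]; o=-R.T@c["tvec"]
def bis(a,b,z):
    A=ray(c,f([a,b]),z)-o; A/=np.linalg.norm(A,axis=1)[:,None]; s=A.sum(0); return o+s*((z-o[2])/s[2])
a=bis((272,188),(420,158),.104); b=bis((325,370),(484,340),.104); e=bis((355,435),(495,412),.104)
print("jar",a,b,e,[np.degrees(np.arctan2((a-k)[1],(a-k)[0])) for k in (b,e)],np.hypot(*(a-e)[:2]))
print("flat top",ray(c,f([(345,165)]),.134),"mouth top",ray(c,f([(425,428)]),.1305))
u=np.array([np.cos(np.radians(-15.5)),np.sin(np.radians(-15.5))])
E
```

```text
plates [[0.3857, -0.2293, 0.084], [0.415, -0.3255, 0.084], [0.5923, -0.165, 0.084], [0.6233, -0.2619, 0.084]]
len 0.21707194259559925 yaw 17.14752460341891 mid [ 0.50407378 -0.24543686  0.084     ]
jar [ 0.5525593  -0.23125694  0.104     ] [ 0.4705678  -0.25613636  0.104     ] [ 0.44071742 -0.26470999  0.104     ] [np.float64(16.87984514433753), np.float64(16.652461586970123)] 0.11673779410803413
flat top [[ 0.54936779 -0.22170667  0.134     ]] mouth top [[ 0.43698993 -0.25546669  0.1305    ]]
```

```bash
cat > rel.py <<'E'
# rel.py x y z yaw_y pitch : shift in tool axes and turn from the present pose to a target (tool y horizontal at yaw_y, tool z tipped up by pitch from straight down)
import sys,numpy as np
from scipy.spatial.transform import Rotation as R
from workcell import bot
x,y,z,yw,p=map(float,sys.argv[1:])
o=bot.get_obs(); r=R.from_quat(o["tool_rot"])
yy=np.radians(yw); Y=np.array([np.cos(yy),np.sin(yy),0]); Z=np.array([0,0,-1.]); X=np.cross(Y,Z)
t=R.from_matrix(np.c_[X,Y,Z])*R.from_euler("y",-p,degrees=True)
print("t",o["clock"],"pos",np.round(o["eef_pos"],4),"grip",o["grip_width"],"F",np.round(o["ft_force"],2),"j",np.round(o["joint_pos"],2))
print("shift tool mm",np.round(r.inv().apply(np.array([x,y,z])-o["eef_pos"])*1e3,1),"turn deg",np.round((r.inv()*t).as_rotvec(degrees=True),1))
E
python3 -m jog '[[[0,0,0.01,0,0,-10.5],[0,0,0.01,0,0,-10.5],[0,0,0.01,0,0,-10.5],[-0.01,-0.058,0,0,0,0],[-0.01,-0.058,0,0,0,0],[-0.01,-0.058,0,0,0,0],[-0.01,-0.058,0,0,0,0],[-0.01,-0.058,0,0,0,0],[-0.01,-0.058,0,0,0,0],[-0.01,-0.058,0,0,0,0],[-0.01,-0.058,0,0,0,0],[-0.01,-0.058,0,0,0,0]]]' 0.0854
python3 rel.py .494 -.249 .2 107 0
```

```text
clock: 1.6
eef_pos: [0.3768, 0.0034, 0.1979]
tool_rot: [-0.162, 0.987, -0.003, -0.0]
ft_force: [1.3, 1.1, -0.3]
grip_width: 0.0854
t 1.6 pos [0.3768 0.0034 0.1979] grip 0.08535773418457016 F [ 1.32  1.1  -0.3 ] j [ 0.01  0.02 -0.35  1.21 -0.01 -0.31]
shift tool mm [ -30.5 -276.7   -0.3] turn deg [-0.4 -0.1  1.6]
```

```bash
python3 -m jog '[[[-0.006,-0.055,0,0,0,1.5],[-0.006,-0.055,0,0,0,0],[-0.006,-0.055,0,0,0,0],[-0.006,-0.055,0,0,0,0],[-0.006,-0.055,0,0,0,0],[0,0,0,0,0,0],[0,0,0,0,0,0]]]' 0.0854
python3 rel.py .494 -.249 .2 107 0
python3 - <<'E'
from workcell import bot
import cv2,numpy as np
c=bot.camera("wrist"); np.savez("w1.npz",**c); cv2.imwrite("pics/w1.png",c["pixels"][:,:,::-1])
E
```

```text
clock: 2.48
eef_pos: [0.4885, -0.2626, 0.1955]
tool_rot: [-0.145, 0.99, -0.001, -0.002]
ft_force: [-0.3, -0.3, -0.4]
grip_width: 0.085
t 2.475 pos [ 0.4885 -0.2626  0.1955] grip 0.08504029817819544 F [-0.27 -0.27 -0.41] j [-0.49  0.37  0.09  1.29 -0.   -0.78]
shift tool mm [-9.1 11.5 -4.6] turn deg [-0.1 -0.3 -0.4]
```

View pics/w1.png

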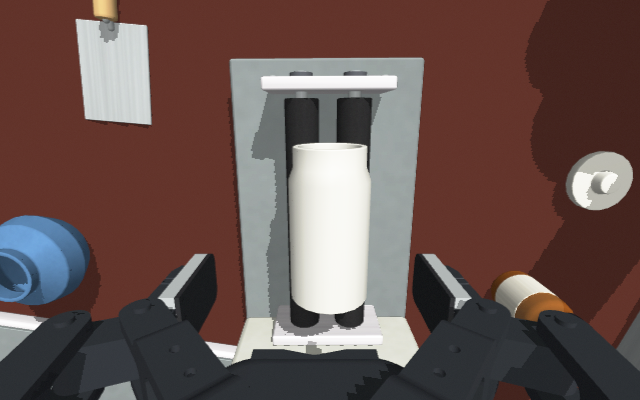

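The wrist view shows the jar centred between the rollers, its body edges running x≈289/370 (y 180) to 293/367 (y 295), with the mouth at y≈145.

```bash
python3 - <<'E'
from h import *
c=dict(np.load("w1.npz")); p=c["pixels"].astype(int)
R=cv2.Rodrigues(c["rvec"])[0]; o=-R.T@c["tvec"]; print("cam",o)
P=[]
for y in (190,210,230,250,270,290):
    xs=[x for x in range(280,380) if p[y,x].min()>110]; a=[[xs[0],y],[xs[-1],y]]
    A=ray(c,a,.104)-o; A/=np.linalg.norm(A,axis=1)[:,None]; s=A.sum(0); q=o+s*((.104-o[2])/s[2]); P.append(q); print(y,xs[0],xs[-1],q.round(4))
d=P[0]-P[-1]; print("yaw",np.degrees(np.arctan2(-d[1],-d[0])))
print("mouth rim top",ray(c,[[330,145]],.1305),"flat top",ray(c,[[330,312]],.134),"flat mid",ray(c,[[330,312]],.12))
q=ray(c,[[262,76],[396,76],[275,344],[380,344]],.084); print("plates",q.round(4).tolist())
E
```

```text
cam [ 0.42517151 -0.28079983  0.33752939]
190 289 379 [ 0.4732 -0.2523  0.104 ]
210 290 379 [ 0.4876 -0.2473  0.104 ]
230 290 379 [ 0.5025 -0.2426  0.104 ]
250 291 379 [ 0.5179 -0.2374  0.104 ]
270 291 379 [ 0.5339 -0.2323  0.104 ]
290 292 379 [ 0.5503 -0.2267  0.104 ]
yaw 18.37202196417808
mouth rim top [[ 0.44108341 -0.26630519  0.1305    ]] flat top [[ 0.55174708 -0.23187729  0.134     ]] flat mid [[ 0.56045373 -0.2285121   0.12      ]]
plates [[0.4117, -0.3248, 0.084], [0.384, -0.2321, 0.084], [0.6285, -0.2576, 0.084], [0.6013, -0.1669, 0.084]]
```

```bash
python3 -m jog '[[[-0.009,0.0115,0.01,0,0,-0.4],[0,0,0.03,0,0,0],[0,0,0.03,0,0,0],[0,0,0,0,0,0]]]' 0.0854
python3 rel.py .494 -.249 .085 107 0
```

```text
clock: 3.02
eef_pos: [0.4936, -0.2408, 0.124]
tool_rot: [-0.153, 0.988, -0.001, -0.001]
ft_force: [-0.5, 0.5, 1.5]
grip_width: 0.0853
t 3.025 pos [ 0.4936 -0.2408  0.124 ] grip 0.08533353384303291 F [-0.53  0.48  1.49] j [-0.45  0.41 -0.05  1.12 -0.   -0.76]
shift tool mm [ 1.9 -7.9 39. ] turn deg [-0.1 -0.2  0.5]
```

```bash
python3 -m jog '[[[0.002,-0.008,0,0,0,0.5],[0,0,0,0,0,0],[0,0,0.02,0,0,0],[0,0,0.019,0,0,0],[0,0,0,0,0,0]]]' 0.0854
python3 rel.py .494 -.249 .085 107 0
```

```text
clock: 3.65
eef_pos: [0.4984, -0.2501, 0.0908]
tool_rot: [-0.149, 0.989, -0.004, 0.003]
ft_force: [-1.0, 0.0, -1.1]
grip_width: 0.0855
t 3.65 pos [ 0.4984 -0.2501  0.0908] grip 0.08553307328695275 F [-1.02  0.05 -1.13] j [-0.46  0.44 -0.09  1.03 -0.   -0.76]
shift tool mm [3.9 2.4 5.8] turn deg [-0.5  0.3  0.1]
```

```bash
python3 -m jog '[[[0.004,0.002,0.005,0,0,0],[0,0,0,0,0,0]]]' 0.0854
python3 -m jog '[[[0,0,0,0,0,0],[0,0,0,0,0,0],[0,0,0,0,0,0],[0,0,0,0,0,0],[0,0,0,0,0,0],[0,0,0,0,0,0],[0,0,0,0,0,0],[0,0,0,0,0,0]]]' 0.045
python3 rel.py .494 -.249 .085 107 0
```

```text
clock: 3.9
eef_pos: [0.4949, -0.2501, 0.0877]
tool_rot: [-0.149, 0.989, -0.005, 0.005]
ft_force: [-0.1, 0.1, 0.6]
grip_width: 0.0852
clock: 4.9
eef_pos: [0.4954, -0.25, 0.0892]
tool_rot: [-0.149, 0.989, -0.005, 0.006]
ft_force: [-0.7, -0.2, 1.0]
grip_width: 0.058
t 4.9 pos [ 0.4954 -0.25    0.0892] grip 0.058042219906191996 F [-0.73 -0.23  1.01] j [-0.47  0.44 -0.1   1.02 -0.   -0.77]
shift tool mm [1.1 1.4 4.2] turn deg [-0.7  0.5  0.1]
```

```bash
python3 -m jog '[[[0,0,-0.01,0,0,0],[0,0,-0.015,0,0,0],[0,0,-0.025,0,0,0],[0,0,-0.03,0,0,0],[0,0,-0.03,0,0,0],[0,0,-0.02,0,0,0],[0,0,0,0,0,0],[0,0,0,0,0,0],[0,0,0,0,0,0]]]' 0.045
python3 rel.py .56 .26 .21 115 0
for i in 1 2 3; do python3 -m jog '[[[0,0,0,0,0,0]]]' 0.045 | grep force; done
python3 - <<'E'
from workcell import bot
import cv2
cv2.imwrite("pics/s2.png",bot.camera("scene")["pixels"][:,:,::-1])
E
```

```text
clock: 6.02
eef_pos: [0.4914, -0.2483, 0.2242]
tool_rot: [-0.149, 0.989, -0.004, 0.003]
ft_force: [0.5, 0.5, -4.1]
grip_width: 0.058
t 6.025 pos [ 0.4914 -0.2483  0.2242] grip 0.05802136504680725 F [ 0.47  0.49 -4.14] j [-0.47  0.34  0.12  1.34 -0.   -0.76]
shift tool mm [-214.8  465.8   11.1] turn deg [-0.5  0.2 -7.9]
ft_force: [0.2, -0.4, -4.0]
ft_force: [0.1, 1.3, -4.1]
ft_force: [0.4, 0.1, -3.7]
```

View pics/s2.png

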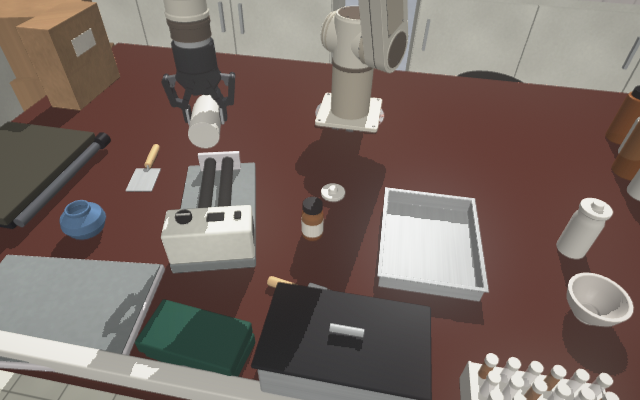

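The jar is held level and clear of the mill at about (205,120). It hefts about 4.0 N, so roughly five pieces are inside. I'll carry it to the pan.

```bash
python3 -m jog '[[[-0.01,0.025,0,0,0,0],[-0.022,0.048,0,0,0,0],[-0.024,0.052,0,0,0,0],[-0.024,0.052,0,0,0,0],[-0.024,0.052,0,0,0,0],[-0.024,0.052,0,0,0,0],[-0.024,0.052,0,0,0,0],[-0.022,0.048,0,0,0,-4],[-0.018,0.03,0,0,0,-4],[-0.01,0.02,0,0,0,0],[0,0,0,0,0,0],[0,0,0,0,0,0]]]' 0.045
python3 rel.py .56 .26 .17 115 0
```

```text
clock: 7.95
eef_pos: [0.5559, 0.2386, 0.2186]
tool_rot: [-0.218, 0.976, -0.003, 0.003]
ft_force: [1.0, -0.2, -4.2]
grip_width: 0.058
t 7.95 pos [0.5559 0.2386 0.2186] grip 0.05802399482868933 F [ 0.98 -0.25 -4.18] j [ 0.41  0.45  0.28  1.39 -0.01 -0.03]
shift tool mm [-12.6  18.   48.5] turn deg [-0.5  0.2  0.2]
```

```bash
python3 -m jog '[[[-0.006,0.009,0.024,0,0,0],[-0.006,0.009,0.024,0,0,0],[0,0,0,0,0,0],[0,0,0,0,-10,0],[0,0,0,0,-10,0],[0,0,0,0,-10,0],[0,0,0,0,-10,0],[0,0,0,0,-10,0],[0,0,0,0,-10,0],[0,0,0,0,-10,0],[0,0,0,0,0,0],[0,0,0,0,0,0]]]' 0.045
python3 rel.py .56 .26 .17 115 70
python3 - <<'E'
from workcell import bot
import cv2
cv2.imwrite("pics/s3.png",bot.camera("scene")["pixels"][:,:,::-1])
E
```

```text
clock: 9.45
eef_pos: [0.5718, 0.2509, 0.1684]
tool_rot: [-0.184, 0.846, 0.099, 0.491]
ft_force: [0.4, 0.1, -1.2]
grip_width: 0.0584
t 9.45 pos [0.5718 0.2509 0.1684] grip 0.058417540000730336 F [ 0.39  0.08 -1.23] j [ 0.41  0.21 -0.93 -0.62 -0.   -0.01]
shift tool mm [ 2.  13.1 -7.1] turn deg [-1.1 -9.9  0.3]
```

View pics/s3.png

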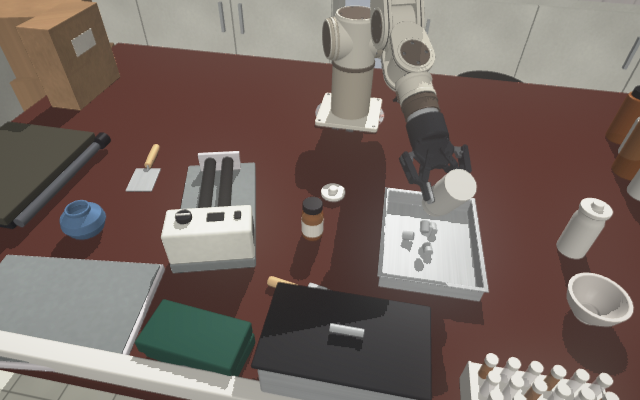

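The jar is tipped at about (455,190), and a cluster of pieces lies in the pan around (408–430, 225–255). I'll shake it to be sure, then heft.

```bash
python3 -m jog '[[[0,0,-0.005,0,-9,0],[0.025,0,0,0,0,0],[-0.025,0,0,0,0,0],[0.025,0,0,0,0,0],[-0.025,0,0,0,0,0],[0,0,0,0,0,0],[0,0,0,0,0,0]]]' 0.045
python3 rel.py .56 .26 .2 115 0
python3 -m jog '[[[-0.03,0,0,0,10,0],[-0.03,0,0,0,10,0],[0,0,0,0,10,0],[0,0,0,0,10,0],[0,0,0,0,10,0],[0,0,0,0,10,0],[0,0,0,0,10,0],[0,0,0,0,0,0],[0,0,0,0,0,0]]]' 0.045
python3 rel.py .56 .26 .22 115 0
```

```text
clock: 10.38
eef_pos: [0.5824, 0.2546, 0.1722]
tool_rot: [-0.178, 0.819, 0.108, 0.535]
ft_force: [0.4, 0.0, -1.1]
grip_width: 0.0579
t 10.375 pos [0.5824 0.2546 0.1722] grip 0.05792810727964653 F [ 0.41  0.01 -1.13] j [ 0.41  0.31 -0.98 -0.88  0.   -0.02]
shift tool mm [-18.3  13.6 -28.1] turn deg [-1.3 66.2 -0.4]
clock: 11.5
eef_pos: [0.6068, 0.2656, 0.1894]
tool_rot: [-0.207, 0.972, 0.017, 0.111]
ft_force: [0.2, -0.1, -1.1]
grip_width: 0.0578
t 11.5 pos [0.6068 0.2656 0.1894] grip 0.05782075377031641 F [ 0.19 -0.09 -1.09] j [ 0.42  0.41  0.11  1.04 -0.01 -0.  ]
shift tool mm [ 37.   13.5 -40. ] turn deg [-0.9 12.8 -0.9]
```

```bash
python3 -m jog '[[[0.02,0.007,-0.03,0,10,0],[0.015,0.006,-0.01,0,3,0],[0,0,0,0,0,0],[0,0,0,0,0,0],[0,0,0,0,0,0],[0,0,0,0,0,0],[0,0,0,0,0,0],[0,0,0,0,0,0],[0,0,0,0,0,0]]]' 0.045
for i in 1 2 3; do python3 -m jog '[[[0,0,0,0,0,0]]]' 0.045 | grep force; done
python3 rel.py .56 .26 .22 115 0
python3 - <<'E'
from workcell import bot
import cv2
a=bot.camera("top")["pixels"][120:280,120:280,::-1]; b=bot.camera("scene")["pixels"][120:320,340:520,::-1]
cv2.imwrite("pics/t4.png",cv2.hconcat([cv2.resize(a,(400,400)),cv2.resize(b,(360,400))]))
E
```

```text
clock: 12.62
eef_pos: [0.5581, 0.257, 0.2164]
tool_rot: [-0.207, 0.978, -0.006, 0.005]
ft_force: [-0.2, 0.2, -1.2]
grip_width: 0.0577
ft_force: [-0.8, -0.1, -1.3]
ft_force: [0.2, -0.3, -1.3]
ft_force: [1.2, 0.5, -1.4]
t 13.0 pos [0.5583 0.257  0.2163] grip 0.05822738014406852 F [ 1.24  0.47 -1.38] j [ 0.44  0.47  0.3   1.39 -0.01  0.02]
shift tool mm [-2.8  2.  -3.7] turn deg [-0.8  0.4 -1.1]
```

View pics/t4.png

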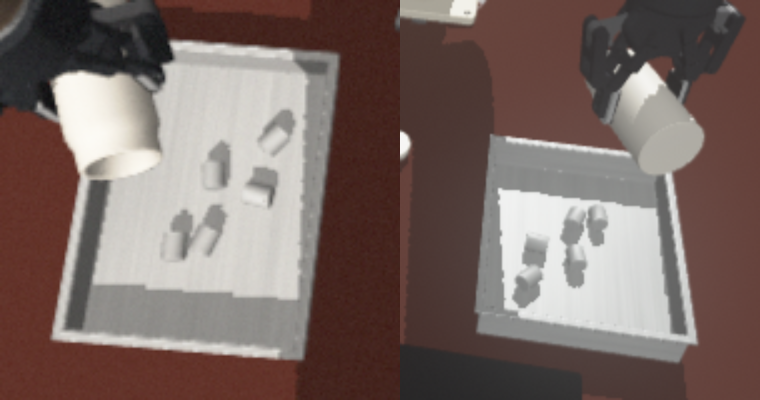

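All five pieces lie in the pan: (215,170), (275,138), (258,192), (173,243) and (207,238) in the left panel. The jar hefts 1.2–1.4 N, so it is empty, and it has now been held still for over a second. I'll return it to the mill.

```bash
python3 -m jog '[[[0.01,-0.025,-0.005,0,0,4],[0.02,-0.046,0,0,0,4],[0.024,-0.052,0,0,0,0],[0.024,-0.052,0,0,0,0],[0.024,-0.052,0,0,0,0],[0.024,-0.052,0,0,0,0],[0.024,-0.052,0,0,0,0],[0.022,-0.048,0,0,0,0],[0.018,-0.03,0,0,0,0],[0.01,-0.02,0,0,0,0],[0,0,0,0,0,0],[0,0,0,0,0,0]]]' 0.045
python3 rel.py .4954 -.25 .2 107 0
```

```text
clock: 14.6
eef_pos: [0.4891, -0.2242, 0.2256]
tool_rot: [-0.137, 0.99, -0.006, 0.009]
ft_force: [-0.3, -0.1, -1.3]
grip_width: 0.0585
t 14.6 pos [ 0.4891 -0.2242  0.2256] grip 0.05845456773748934 F [-0.33 -0.07 -1.26] j [-0.43  0.3   0.07  1.32 -0.   -0.7 ]
shift tool mm [  1.4 -26.1  26. ] turn deg [-0.9  0.9 -1.2]
```

```bash
python3 -m jog '[[[0.001,-0.013,0.013,-0.9,0.9,-1.2],[0.001,-0.013,0.013,0,0,0],[0,0,0,0,0,0],[0,0,0,0,0,0],[0,0,0,0,0,0]]]' 0.045
python3 rel.py .4954 -.25 .14 107 0
python3 - <<'E'
from workcell import bot
import cv2
a=bot.camera("wrist")["pixels"][:,:,::-1]; b=bot.camera("scene")["pixels"][60:300,120:300,::-1]
cv2.imwrite("pics/t5.png",cv2.hconcat([cv2.resize(a[:,160:480],(400,500)),cv2.resize(b,(375,500))]))
E
```

```text
clock: 15.22
eef_pos: [0.4962, -0.2467, 0.1997]
tool_rot: [-0.15, 0.989, 0.001, 0.001]
ft_force: [-0.1, 0.0, -1.3]
grip_width: 0.0582
t 15.225 pos [ 0.4962 -0.2467  0.1997] grip 0.05821055411342267 F [-0.13  0.02 -1.32] j [-0.46  0.36  0.09  1.3   0.   -0.76]
shift tool mm [ 1.8 -3.  59.7] turn deg [0.1 0.1 0.3]
```

View pics/t5.png

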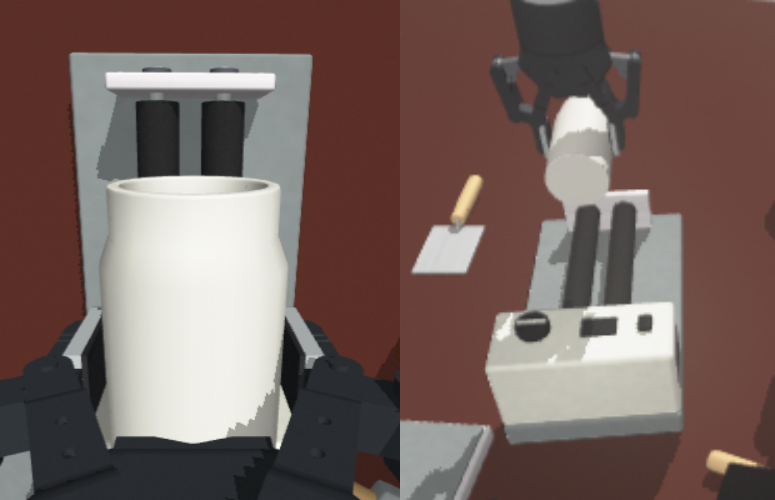

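The jar is level, parallel to the rollers and centred over them (jar centre x≈193, roller middle x≈190 in the left panel). Lowering now.

```bash
python3 -m jog '[[[0.002,-0.003,0.02,0,0,0],[0,0,0.025,0,0,0],[0,0,0.025,0,0,0],[0,0,0.015,0,0,0],[0,0,0,0,0,0],[0,0,0,0,0,0]]]' 0.045
python3 rel.py .4954 -.25 .0892 107 0
```

```text
clock: 16.08
eef_pos: [0.4978, -0.2507, 0.1166]
tool_rot: [-0.151, 0.989, -0.002, 0.004]
ft_force: [0.3, -0.5, -1.5]
grip_width: 0.058
t 16.075 pos [ 0.4978 -0.2507  0.1166] grip 0.05800380735773584 F [ 0.27 -0.49 -1.48] j [-0.47  0.42 -0.05  1.09  0.   -0.77]
shift tool mm [ 2.3  1.5 27.4] turn deg [-0.3  0.4  0.3]
```

```bash
python3 -m jog '[[[0.001,0.0015,0.01,0,0.4,0.3],[0,0,0.008,0,0,0],[0,0,0.004,0,0,0],[0,0,0,0,0,0],[0,0,0,0,0,0]]]' 0.045
python3 rel.py .4954 -.25 .0892 107 0
```

```text
clock: 16.7
eef_pos: [0.4976, -0.2501, 0.0949]
tool_rot: [-0.148, 0.989, -0.003, 0.002]
ft_force: [0.3, -0.0, -1.9]
grip_width: 0.0582
t 16.7 pos [ 0.4976 -0.2501  0.0949] grip 0.05815382936998479 F [ 0.34 -0.03 -1.92] j [-0.46  0.44 -0.08  1.05 -0.   -0.76]
shift tool mm [2.1 0.8 5.7] turn deg [-0.4  0.1  0. ]
```

```bash
for i in 1 2 3 ; do python3 -m jog '[[[0,0,0.0025,0,0,0],[0,0,0,0,0,0]]]' 0.045 | egrep "force|pos"; done
```

```text
eef_pos: [0.4978, -0.2503, 0.0926]
ft_force: [-0.5, 0.3, -0.8]
eef_pos: [0.4981, -0.2504, 0.0903]
ft_force: [-0.5, 1.4, -0.7]
eef_pos: [0.4983, -0.2504, 0.0904]
ft_force: [0.7, 0.4, -0.9]
```

```bash
for i in 1 2 3 ; do python3 -m jog '[[[0,0,0.002,0,0,0],[0,0,0,0,0,0]]]' 0.045 | egrep "force|pos"; done
```

```text
eef_pos: [0.4985, -0.2506, 0.0901]
ft_force: [0.2, 0.5, 0.2]
eef_pos: [0.4986, -0.2506, 0.0901]
ft_force: [-0.9, 0.5, -0.5]
eef_pos: [0.4987, -0.2506, 0.09]
ft_force: [-1.4, 0.2, -0.3]
```

```bash
for i in 1 2 ; do python3 -m jog '[[[0,0,0.004,0,0,0],[0,0,0,0,0,0]]]' 0.045 | egrep "force|pos"; done
```

```text
eef_pos: [0.4991, -0.2507, 0.0903]
ft_force: [-0.1, 0.2, -1.9]
eef_pos: [0.4996, -0.2509, 0.0904]
ft_force: [0.5, 0.8, -1.9]
```

```bash
python3 rel.py .4954 -.25 .0892 107 0; python3 - <<'E'
from workcell import bot
import cv2,numpy as np
o=bot.get_obs(); print(np.round(o["ft_torque"],2),np.round(o["tau"],2))
a=bot.camera("wrist")["pixels"][:,:,::-1]; b=bot.camera("scene")["pixels"][100:290,150:270,::-1]
o=bot.get_obs(); print(np.round(o["ft_force"],2))
cv2.imwrite("pics/t6.png",cv2.hconcat([cv2.resize(a[:,160:480],(400,500)),cv2.resize(b,(316,500))]))
E
```

```text
t 18.7 pos [ 0.4996 -0.2509  0.0904] grip 0.058048207807709994 F [ 0.48  0.84 -1.94] j [-0.46  0.44 -0.09  1.02 -0.   -0.76]
shift tool mm [3.7 2.1 1.1] turn deg [-0.9  0.7  0. ]
[ 0.02  0.05 -0.02] [-4.000e-02 -4.563e+01  2.363e+01 -6.000e-02 -1.000e-02  0.000e+00]
[-2.68  2.64  8.06]
```

View pics/t6.png

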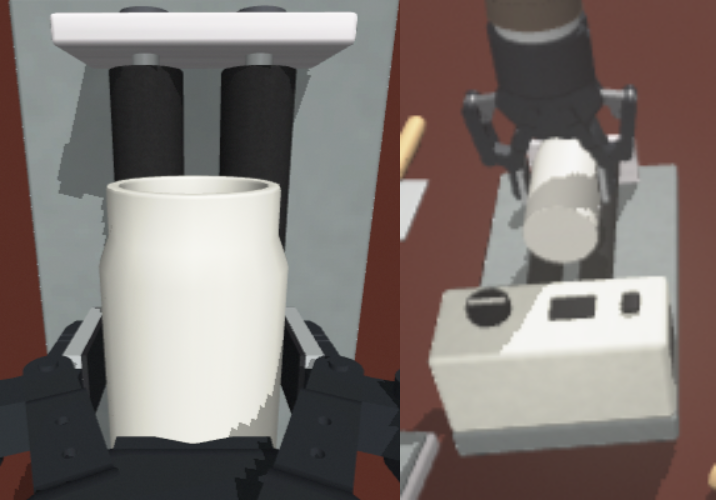

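The jar is down but about 2 mm off-centre: jar at x≈193, roller middle at x≈202, riding slightly on one roller. I'll shift it across before releasing.

```bash
python3 -m jog '[[[0.002,0.0025,-0.002,-0.9,0.7,0],[0,0,0,0,0,0]]]' 0.045 | egrep "force|pos"; python3 rel.py .4954 -.25 .0892 107 0
python3 -m jog '[[[0,0.001,0.001,0,0,0],[0,0,0,0,0,0]]]' 0.045 | egrep "force|pos"; python3 rel.py .4954 -.25 .0892 107 0
```

```text
eef_pos: [0.4968, -0.2492, 0.0903]
ft_force: [0.4, 0.0, -1.3]
t 19.05 pos [ 0.4968 -0.2492  0.0903] grip 0.05814250537570697 F [ 0.4   0.04 -1.28] j [-0.46  0.45 -0.08  1.05 -0.   -0.76]
shift tool mm [ 1.6 -0.3  1.1] turn deg [ 0.1 -0.1  0. ]
eef_pos: [0.4966, -0.249, 0.0893]
ft_force: [-2.0, 0.4, 4.3]
t 19.3 pos [ 0.4966 -0.249   0.0893] grip 0.05782835590528849 F [-2.02  0.4   4.26] j [-0.46  0.45 -0.08  1.04 -0.   -0.76]
shift tool mm [ 1.4 -0.6  0.1] turn deg [ 0.  -0.2 -0. ]
```

It is seated at z 0.0893, the same height as at the original grasp, with 4 N upward contact. Releasing.

```bash
python3 -m jog '[[[0,0,0,0,0,0],[0,0,0,0,0,0],[0,0,0,0,0,0],[0,0,0,0,0,0]]]' 0.066 | egrep "force|pos|width"
python3 -m jog '[[[0,0,0,0,0,0],[0,0,0,0,0,0],[0,0,0,0,0,0],[0,0,-0.01,0,0,0],[0,0,-0.02,0,0,0],[0,0,-0.03,0,0,0],[0,0,-0.04,0,0,0],[0,0,-0.03,0,0,0],[0,0,0,0,0,0],[0,0,0,0,0,0],[0,0,0,0,0,0]]]' 0.0854 | egrep "force|pos|width"
python3 - <<'E'
from workcell import bot
import cv2
a=bot.camera("wrist")["pixels"][:,:,::-1]; b=bot.camera("top")["pixels"][100:300,120:480,::-1]
cv2.imwrite("pics/t7.png",cv2.vconcat([cv2.resize(a[100:350],(760,297)),cv2.resize(b,(760,300))[:300]]))
E
```

```text
eef_pos: [0.4965, -0.2487, 0.0882]
ft_force: [-0.5, 0.4, -0.6]
grip_width: 0.0662
eef_pos: [0.4963, -0.2484, 0.2241]
ft_force: [-0.3, -0.8, -0.4]
grip_width: 0.0851
```

View pics/t7.png

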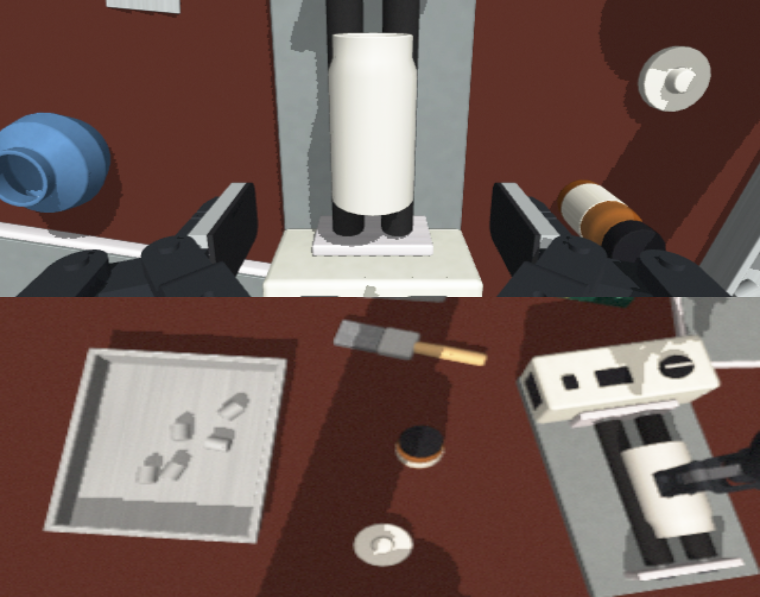

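The jar rests straight on the two rollers (wrist view, 330–415 × 33–213). Five pieces lie in the pan, and the lid, bottle and brush are where they were. Handing in.

```bash
python3 -c "
from workcell import bot
print(bot.job_done(), bot.get_obs()['clock'])"
```

```text
the job is handed in; nothing more can be done
the job is handed in; nothing more can be done
```

I lifted the jar off the rollers, tipped it to about 70° mouth down low over the pan and shook it. I then hefted it, laid it back on the rollers and handed the job in at about 21 s; no verdict was reported.

- **Weight:** The first heft, before tipping, read about 4.0 N, which fits five pieces plus the jar. After one tip it held level and still at 1.2–1.4 N, close to the empty 1.18 N, so I did not tip again.
- **Media:** The top and scene views both showed five pieces lying in the pan, and the last top view still did.
- **Placing:** On the way down the jar rode about 2 mm off-centre on one roller. I shifted it across, and it seated at the original grasp height before I released it.
- **Last check:** The picture showed the jar straight along both rollers with the gripper clear and the lid, bottle and brush where they were. By my estimate it lies about 8–10 mm from the rest point along the rollers, inside the 45 mm allowed.
- **What disagreed:** The wrist force wandered by about 1–2 N while I was lowering, and one reading reached 8 N. So I judged the seating by height and pictures as well as force.

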